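# Shut the torch gas at the jeweller's bench

### The arm

A 6-joint arm with a two-finger parallel gripper is mounted at the origin on the work surface. World frame = base frame: x ahead of the robot, y to its left, z up, the work surface at z = 0. Lengths are in m, angles in rad, forces in N, time in s.
With the tool pointing down it reaches from about 0.35 to 0.875 m from the base axis. Payload 4.2 kg.
Tool frame: the origin (TCP) lies between the finger pads; the fingertips stand 8 mm ahead of it and the grasp point (between the pads) lies 11 mm behind it; z points along the fingers, y is the direction in which the jaws open and shut (so a half turn about z gives the same grasp; the last joint's range is limited). The gripper opens to 85 mm and grips with 20 to 120 N. Pads are 22 mm wide; open, the fingers measure 114 mm over their backs; the gripper's body (76 mm by 85 mm) begins 54 mm behind the grasp point. The pads swing forward as they close: fully open they stand 13 mm farther back than shut.
Start: joints at [1.372, 0.385, 0.008, 0, -1.194, -0.259], TCP at [0.276, 0.561, 0.239] pointing down, gripper open.
Joint ranges: [-3.14, 3.14], [-1.21, 2.06], [-1.07, 1.41], [-3.16, 2.05], [-2.99, -0.16], [-3.1, 3.1]. Speed limits (rad/s): [2.79, 2.79, 3.14, 3.14, 3.14, 3.14].

### API

Orientations are given as a rotation vector (axis times angle).
In Python, from station import manip gives the robot as it stands. The module is installed in compiled form; this text tells all that it offers.
- The arm moves only by the tool jog_arm, never from a script. Its argument "plan" is a list of rows, each a list of 7 numbers: the turn, a rotation vector about the world's x, y, z in rad, then the shift along the world's x, y, z in cm, then the opening, from 0 (shut) to 1 (fully open). A call has 1 to 8 rows; each row is the pose to reach, as a shift and turn from the pose commanded when the call began; what a row does not reach only later rows make up. A row lasts 1/10 s, in which the tool goes at most 50 mm and 8.59 degrees, less where a joint would pass 70% of its speed; a pose out of reach is approached as far as the arm can. A call with a gripper value outside its range is refused whole. The fingers move at their own pace and stop on an object; "squeeze" is the grip in N (left out, the last holds). Time passes only in rows, so rows that repeat a pose let the fingers close. It gives the time, the measured TCP pose, the force and the opening at its end, in the units of the state.
- manip.observe(): the state, without advancing time (a new reading comes with each control period).
- manip.camera(name): name is "scene" or "side" or "wrist"; returns the picture (400x640x3 uint8, blue, green, red); there is no depth.
- manip.camera_model(name): a dict with "intrinsics" (3x3 intrinsics, pixels), "R" (3x3) and "t" (3): a world point X has camera coordinates R X + t. Camera axes: x right, y down, z forward; pixel columns grow to the right and rows downward; lengths in m; the calibration is good to about 2 mm. The wrist camera is an equidistant fisheye: a pixel r from the principal point sees the ray r / f radians off the axis. A picture is of the moment at which its call begins: read the wrist's pose just before it. camera_model takes no time and is no camera call; for the wrist camera it gives the pose at the moment of the call.
- manip.close_job(): hands the job in, once; it reports no verdict.
Trained networks look in the newest picture that a camera, given by its name, has taken for a name from the list of things; names that differ only in an ending like _2 or _b are one class to them, and where a whole thing is asked for, a point or a joint stands for the part that bears it (a point fixed in the world has none). Each returns a list of dicts, best first, with "confidence" (0 to 1); they miss things now and then, are a little off and sometimes report something else, mostly with a low value. They report only what shows in the picture. A call takes as long as a camera call.
- manip.regions_of(camera, label): "mask" (400x640 bool, what is visible of it).
- manip.place_of(camera, label): "centre" ([x, y, z] in m, in world coordinates, good to about 4 mm: a listed point, or the origin of a listed thing).
The state is a dict: "time": time; "joint_pos": joint angles; "qd": joint speeds; "joint_torque": joint torques, N m; "tool_pos": TCP position; "ee_rot": TCP orientation; "ft_force": force on the tool from outside, world axes, zero at the start; "wrist_torque": the same for the moment, N m; "gripper_width": opening from 0.0 (shut) to 1.0 (fully open).
Only numpy, scipy, OpenCV 4.12 (cv2) and the standard library are available. Lean on these libraries where they do the work, as an engineer would, in place of code of your own. Each camera call takes 0.05 s, during which the arm holds its last target.

### The job

Soldering is finished at this jeweller's bench: shut off the torch gas by turning the long lever of its ball valve a quarter turn clockwise, until it meets its stop and stands square across its pipe. Leave the other valve, the one with the short butterfly handle, open as it is, and let go of everything.

Things in the scene. Friction and masses are not known exactly. Their poses are not given: they have to be found in the camera images.
- lever (a joint): Angle of the long valve lever about its upright axis, in rad: 0 = closed, at its stop, lever square across the pipe; 1.571 = open, at its other stop, lever along the pipe. It closes clockwise seen from above. It turns with light friction (about 0.25 N m, some 3 N at the grip), has no spring, and stays where it is left.
- lever_grip (a point): Centre of the black rubber sleeve on the long lever, 95 mm from the turning axis and 100 mm above the bench. The sleeve is 62 mm long along the lever, 20 mm wide and 12 mm high, and ends the lever 126 mm from the axis; the rest is flat steel 16 mm wide and 5 mm thick. The point's axes turn with the lever: x points from the lever's tip towards the turning axis, along the lever; z is up. The space under the sleeve is free down to the pipe (top at 63 mm).
- lever_station: The fixed valve that carries the long lever: a brass ball valve in the middle of a copper pipe bridge that rises from the wooden bench, runs level and goes back down. Origin on the bench directly below the lever's turning axis. y runs along the pipe, which is 18 mm thick and 160 mm between its uprights, z is up. Closed, the lever points along -x (to the robot's side); open, along -y. Brass parts rise to 85 mm, the lever's hub and nut to 110 mm.
- butterfly (a joint): Angle of the short butterfly handle (two steel wings, 82 mm across, 22 mm high, 8 mm thick, top 112 mm above the bench) on the other, otherwise alike valve, in rad: 1.571 = open, wings along its pipe; 0 = closed, wings across it. It starts open and is to stay open.

How it is judged:
At the end, for the whole second after the job is handed in: The long lever stands still within 0.19 rad (11 degrees) of its closed stop, and the butterfly handle is still open (above 1.2 rad) (value of joint lever below 0.19 rad and velocity of joint lever between -0.05 and 0.05 rad/s and value of joint butterfly above 1.2 rad); the robot touches nothing.
It fails at once if the butterfly valve is turned away from open (below 1.2 rad) (value of joint butterfly below 1.2 rad).
It also fails if it takes over 35 s, if anything falls off the work surface, if the arm or the gripper's body presses on something with over 40 N, if the wrist force passes 120 N, or if a joint passes its speed limit or range.

## Working session

There is one attempt and no reset: what is moved stays moved. The work goes in short steps, Python scripts to look and compute and a tool call to move; the robot and the scene stay as the last step left them, time stands still between calls to the robot, and variables do not carry over. Pictures are saved under pics/ and viewed, and the job is handed in when it is done.

Besides the shell and the picture viewer there is one more tool, called after "Request:" in YAML: its name, and indented under it one key for each argument. jog_arm: Moves the arm, as the interface text tells. Its arguments: {"type":"object","properties":{"plan":{"type":"array","items":{"type":"array","items":{"type":"number"}}},"squeeze":{"type":"number"}},"required":["plan"]}

```bash
mkdir -p pics; python3 - <<'E'
from station import manip
import cv2
s=manip.observe(); print(s)
for c in ["scene","side","wrist"]:
    im=manip.camera(c); cv2.imwrite(f"pics/a_{c}.png",im)
for c in ["scene","side"]:
    for l in ["lever_grip","lever_station","butterfly"]:
        try: print(c,l,[(d["confidence"],d["centre"]) for d in manip.place_of(c,l)])
        except Exception as e: print(c,l,e)
E
```

```text
{'time': 0.0, 'joint_pos': array([ 1.37161980e+00,  3.85522177e-01,  6.60533581e-03, -4.66040690e-04,
       -1.19401255e+00, -2.58604754e-01]), 'qd': array([ 4.63410995e-04, -6.99704677e-04,  1.22947934e-03,  8.61969304e-05,
        4.41031804e-04,  6.97198061e-04]), 'joint_torque': array([-3.97905260e-04, -3.92289877e+01,  1.88394517e+01,  4.18602750e+00,
       -4.77122376e-03,  1.02427762e-05]), 'tool_pos': array([0.27595939, 0.56013319, 0.2382392 ]), 'ee_rot': array([ 3.05750550e+00, -7.12594833e-01, -5.80173554e-04]), 'ft_force': array([-0.80828823, -0.57178551, -0.41092253]), 'wrist_torque': array([-0.01905216,  0.02406208,  0.01157375]), 'gripper_width': 1.0013125292598684}
scene lever_grip [(0.89, [0.4957, 0.0534, 0.102])]
scene lever_station [(0.84, [0.5446, 0.1292, -0.0001])]
scene butterfly it knows: lever_grip, lever_station
side lever_grip [(0.78, [0.4936, 0.0461, 0.1006])]
side lever_station [(0.65, [0.5499, 0.1317, -0.0006])]
side butterfly it knows: lever_grip, lever_station
```

View pics/a_scene.png

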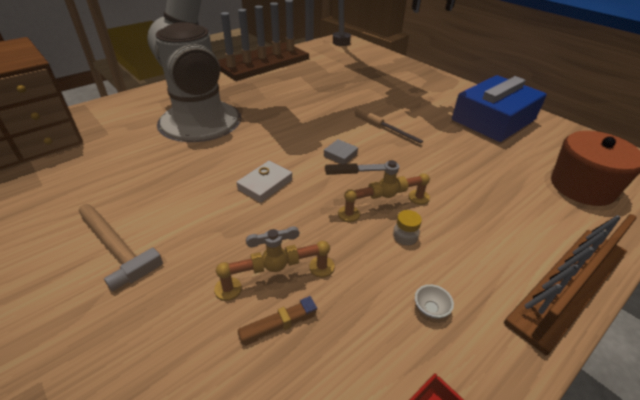

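View pics/a_side.png

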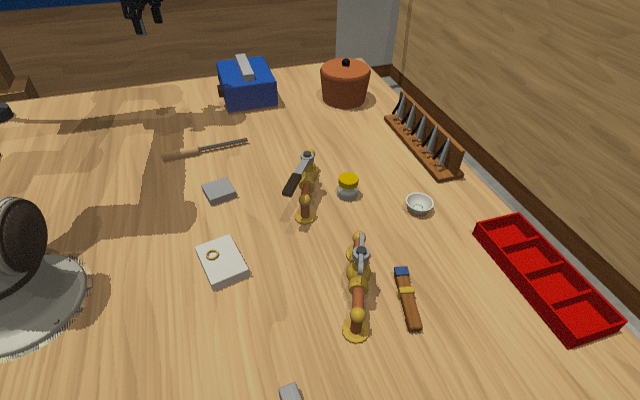

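View pics/a_wrist.png

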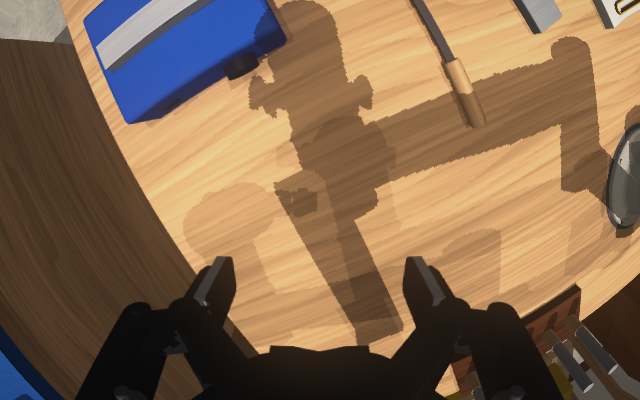

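The scene picture shows the long-lever valve at about (390,185), with its sleeve at (342,169). The butterfly valve is at (275,250), with its own bridge. Next I'll measure the pipe and lever directions.

```bash
cat > h.py <<'E'
import numpy as np
from station import manip
def ray(c,u,v,z):
    m=manip.camera_model(c);K=np.array(m["intrinsics"]);R=np.array(m["R"]);t=np.array(m["t"])
    d=R.T@np.linalg.solve(K,[u,v,1]);o=-R.T@t
    return o+d*(z-o[2])/d[2]
def proj(c,X):
    m=manip.camera_model(c);K=np.array(m["intrinsics"]);p=K@(np.array(m["R"])@np.array(X)+np.array(m["t"]));return p[:2]/p[2]
E
python3 - <<'E'
import cv2
for c,(x0,y0,w,h) in {"scene":(310,140,140,90),"side":(260,135,80,100)}.items():
    im=cv2.imread(f"pics/a_{c}.png")[y0:y0+h,x0:x0+w]
    cv2.imwrite(f"pics/b_{c}.png",cv2.resize(im,None,fx=5,fy=5,interpolation=cv2.INTER_CUBIC))
E
```

```text
(no output)
```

View pics/b_scene.png

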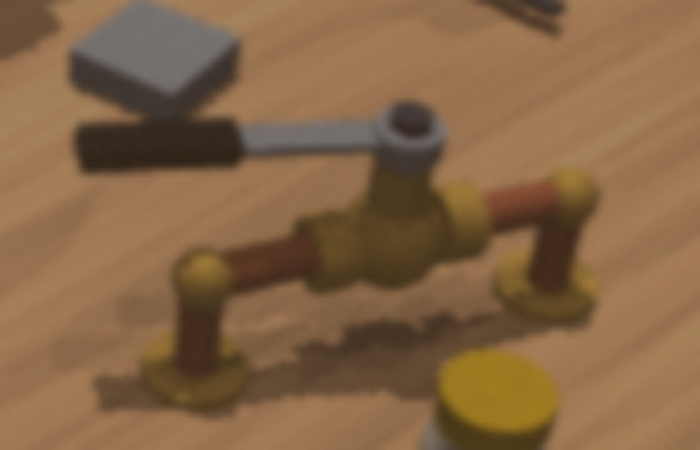

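View pics/b_side.png

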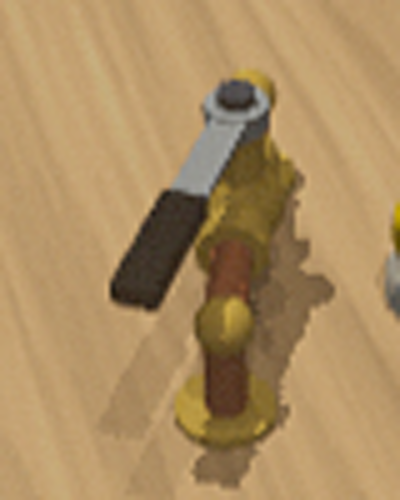

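```bash
python3 - <<'E'
from h import *
A=ray("scene",349,213.5,.003);B=ray("scene",419.4,197,.003);N=ray("scene",392,163.6,.11);T=ray("scene",326.5,169,.1);G=ray("scene",342,169,.1)
print(A,B,(A+B)/2,np.hypot(*(A-B)[:2]),np.degrees(np.arctan2(*(A-B)[1::-1])))
print(N,T,np.degrees(np.arctan2(*(T-N)[1::-1])),np.hypot(*(T-N)[:2]),G)
# side
N2=ray("side",260+237/5,135+95/5,.11);T2=ray("side",260+135/5,135+295/5,.1);F=ray("side",260+225/5,135+410/5,.003)
print(N2,T2,np.degrees(np.arctan2(*(T2-N2)[1::-1])),np.hypot(*(T2-N2)[:2]),F,np.degrees(np.arctan2(*(F-N2)[1::-1])))
E
```

```text
[0.52025388 0.05574026 0.003     ] [0.5768679  0.20578159 0.003     ] [0.54856089 0.13076092 0.003     ] 0.16036692091160595 -110.67263657817976
[0.55033729 0.12661504 0.11      ] [0.47707964 0.0296735  0.1       ] -127.07793848031625 0.12150861920995282 [0.49506617 0.05217522 0.1       ]
[0.54711681 0.12316257 0.11      ] [0.47827298 0.02577479 0.1       ] -125.25665057276167 0.11926379591972741 [0.51935559 0.05141437 0.003     ] -111.15273683998592
```

Both cameras put the hub at about (0.549, 0.128). The pipe runs at -111°, the lever is at about -126° (roughly 1.3 rad) and closed is at about 159°. I'll straddle the sleeve with the jaws half open, without gripping it, and sweep it along the arc.

Request:
jog_arm:
  plan:
    - [0, 0, -0.145, 1.8, -4.24, 0, 1]
    - [0, 0, -0.29, 3.6, -8.5, 0, 1]
    - [0, 0, -0.435, 5.4, -12.7, 0, 0.8]
    - [0, 0, -0.58, 7.2, -17, 0, 0.6]
    - [0, 0, -0.725, 9, -21.2, 0, 0.55]
    - [0, 0, -0.87, 10.8, -25.4, 0, 0.55]
    - [0, 0, -1.015, 12.6, -29.7, 0, 0.55]
    - [0, 0, -1.16, 14.4, -33.9, 0, 0.55]
  squeeze: 20

```text
time: 1.15
tool_pos: [0.4205, 0.2198, 0.2397]
ee_rot: [-2.162, 2.278, -0.0]
ft_force: [0.9, 0.4, -0.4]
gripper_width: 0.55
```

Request:
jog_arm:
  plan:
    - [0, 0, -0.145, 1.8, -4.24, 0, 0.55]
    - [0, 0, -0.29, 3.6, -8.5, 0, 0.55]
    - [0, 0, -0.435, 5.4, -12.7, 0, 0.55]
    - [0, 0, -0.58, 7.2, -17, 0, 0.55]
    - [0, 0, -0.58, 7.2, -17, 0, 0.55]
    - [0, 0, -0.58, 7.2, -17, 0, 0.55]

```text
time: 1.75
tool_pos: [0.4923, 0.0506, 0.2392]
ee_rot: [1.425, -2.8, -0.0]
ft_force: [0.4, -0.0, 0.7]
gripper_width: 0.551
```

```bash
python3 - <<'E'
from h import *
import cv2
from scipy.spatial.transform import Rotation as Ro
s=manip.observe();R=Ro.from_rotvec(s["ee_rot"]).as_matrix()
print(s["time"],s["tool_pos"],np.degrees(np.arctan2(R[1,1],R[0,1])),R[:,2],s["joint_pos"],s["gripper_width"],s["ft_force"])
for c in ["wrist","side","scene"]: cv2.imwrite(f"pics/c_{c}.png",manip.camera(c))
for c in ["wrist","side"]: print([(d["confidence"],d["centre"]) for l in ("lever_grip","lever_station") for d in manip.place_of(c,l)])
E
```

```text
1.75 [0.49231733 0.05056805 0.23916685] 143.9493357274078 [-2.79907785e-04  1.03358915e-04 -9.99999955e-01] [ 4.31004954e-01  1.62661362e-01 -3.02333161e-01 -2.35868635e-04
 -1.10601294e+00 -1.06010199e+00] 0.5506323268566041 [ 0.40335552 -0.01948527  0.67930072]
[(0.98, [0.4969, 0.0531, 0.0994]), (0.59, [0.5521, 0.129, 0.0004])]
[(0.6, [0.4932, 0.0475, 0.1012]), (0.7, [0.5495, 0.1252, 0.0021])]
```

View pics/c_wrist.png

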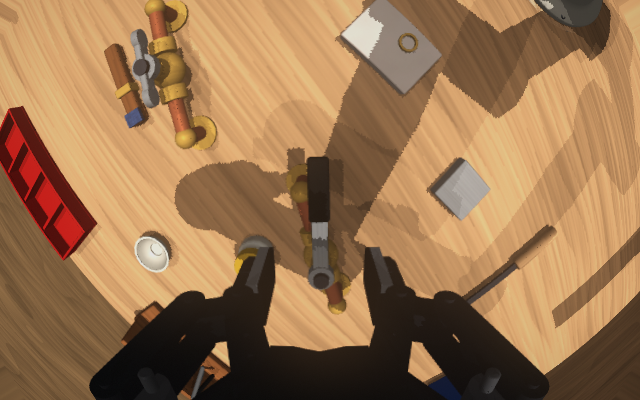

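The wrist picture shows the sleeve at column ~318, rows 157-220, and the hub at (320,275). The lever is centred between the fingers and lined up with the tool. Descending now.

Request:
jog_arm:
  plan:
    - [0, 0, 0, 0.1, 0, -5, 0.55]
    - [0, 0, 0, 0.1, 0, -10, 0.55]
    - [0, 0, 0, 0.1, 0, -13, 0.55]
    - [0, 0, 0, 0.1, 0, -15.2, 0.55]
    - [0, 0, 0, 0.1, 0, -15.2, 0.55]

```text
time: 2.6
tool_pos: [0.491, 0.0514, 0.0845]
ee_rot: [1.426, -2.791, -0.001]
ft_force: [-0.3, -0.0, 0.4]
gripper_width: 0.549
```

```bash
python3 - <<'E'
from h import *
import cv2
s=manip.observe()
print(s["time"],s["tool_pos"],s["ee_rot"],s["ft_force"])
im=manip.camera("side")[100:260,220:380]; cv2.imwrite("pics/d_side.png",cv2.resize(im,None,fx=3.5,fy=3.5))
# arc plan, relative to current
c=np.array([.5492,.1275]);p0=s["tool_pos"][:2]
a0=np.degrees(np.arctan2(*(p0-c)[::-1]));r=np.hypot(*(p0-c));print(a0,r)
for k in range(0,96,5):
    a=np.radians(a0-k);print(k,round(np.radians(k),3),np.round(100*(c+r*np.array([np.cos(a),np.sin(a)])-p0),2))
E
```

```text
2.6 [0.49097627 0.05139764 0.08448873] [ 1.42576914e+00 -2.79129530e+00 -1.18932793e-03] [-0.27142003 -0.02643574  0.42837347]
-127.41856380059285 0.09582051424133092
0 0.0 [0. 0.]
5 0.087 [-0.64  0.54]
10 0.175 [-1.23  1.13]
15 0.262 [-1.77  1.77]
20 0.349 [-2.25  2.45]
25 0.436 [-2.67  3.17]
30 0.524 [-3.03  3.93]
35 0.611 [-3.31  4.72]
40 0.698 [-3.53  5.52]
45 0.785 [-3.68  6.35]
50 0.873 [-3.75  7.18]
55 0.96 [-3.75  8.01]
60 1.047 [-3.68  8.85]
65 1.134 [-3.54  9.67]
70 1.222 [-3.32 10.48]
75 1.309 [-3.04 11.26]
80 1.396 [-2.68 12.02]
85 1.484 [-2.27 12.75]
90 1.571 [-1.79 13.43]
95 1.658 [-1.25 14.07]
```

View pics/d_side.png

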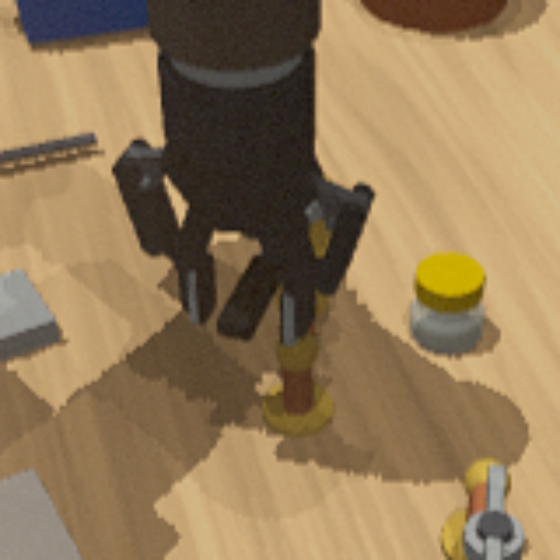

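The jaws straddle the sleeve with no contact force. Sweeping clockwise along the arc.

Request:
jog_arm:
  plan:
    - [0, 0, -0.087, -0.64, 0.54, 0, 0.55]
    - [0, 0, -0.175, -1.23, 1.13, 0, 0.55]
    - [0, 0, -0.262, -1.77, 1.77, 0, 0.55]
    - [0, 0, -0.349, -2.25, 2.45, 0, 0.55]
    - [0, 0, -0.436, -2.67, 3.17, 0, 0.55]
    - [0, 0, -0.524, -3.03, 3.93, 0, 0.55]
    - [0, 0, -0.611, -3.31, 4.72, 0, 0.55]
    - [0, 0, -0.698, -3.53, 5.52, 0, 0.55]

```text
time: 3.45
tool_pos: [0.4573, 0.1065, 0.0889]
ee_rot: [0.38, -3.118, 0.001]
ft_force: [-0.7, -4.2, 0.0]
gripper_width: 0.551
```

```bash
python3 - <<'E'
from h import *
import cv2
s=manip.observe()
print(s["time"],s["tool_pos"],s["joint_pos"],s["ft_force"])
im=manip.camera("wrist"); cv2.imwrite("pics/e_wrist.png",im)
c=np.array([.5492,.1275]);p0=s["tool_pos"][:2]
p0=np.array([.491,.0514])+[-.0353,.0552]
for k in range(40,96,5):
    a=np.radians(-127.42-k);print(k,round(np.radians(k-40),3),np.round(100*(c+.0958*np.array([np.cos(a),np.sin(a)])-p0),2))
E
```

```text
3.45 [0.45733863 0.10650032 0.08889829] [ 5.76440326e-01  3.02576167e-01 -5.63550231e-01  9.50555404e-04
 -7.05345864e-01 -1.90532916e+00] [-0.74572948 -4.19462377  0.00679493]
40 0.0 [-0.  0.]
45 0.087 [-0.15  0.83]
50 0.175 [-0.22  1.66]
55 0.262 [-0.22  2.49]
60 0.349 [-0.15  3.33]
65 0.436 [-0.01  4.15]
70 0.524 [0.21 4.96]
75 0.611 [0.49 5.74]
80 0.698 [0.85 6.5 ]
85 0.785 [1.26 7.23]
90 0.873 [1.74 7.91]
95 0.96 [2.28 8.55]
```

View pics/e_wrist.png

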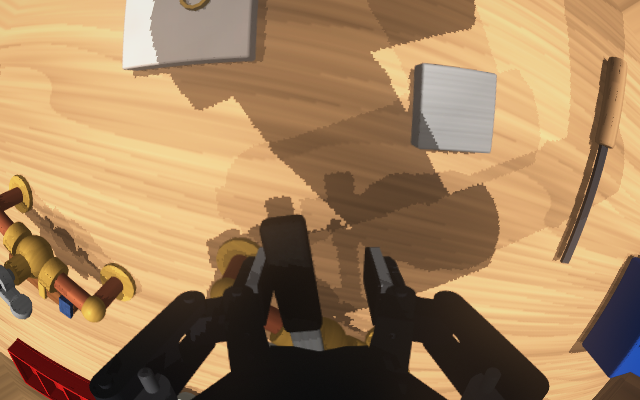

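The left finger is pushing the sleeve at about 4 N, and the sleeve tip is at (285,220). Continuing the sweep.

Request:
jog_arm:
  plan:
    - [0, 0, -0.087, -0.15, 0.83, 0, 0.55]
    - [0, 0, -0.175, -0.22, 1.66, 0, 0.55]
    - [0, 0, -0.262, -0.22, 2.49, 0, 0.55]
    - [0, 0, -0.349, -0.15, 3.33, 0, 0.55]
    - [0, 0, -0.436, 0, 4.15, 0, 0.55]
    - [0, 0, -0.524, 0.2, 4.96, 0, 0.55]
    - [0, 0, -0.567, 0.35, 5.35, 0, 0.55]
    - [0, 0, -0.611, 0.49, 5.74, 0, 0.55]

```text
time: 4.3
tool_pos: [0.4622, 0.164, 0.0885]
ee_rot: [-0.57, -3.089, 0.001]
ft_force: [-3.6, -3.0, 0.9]
gripper_width: 0.553
```

Request:
jog_arm:
  plan:
    - [0, 0, -0.044, 0.17, 0.38, 0, 0.55]
    - [0, 0, -0.044, 0.17, 0.38, 0, 0.55]

```text
time: 4.5
tool_pos: [0.4645, 0.1683, 0.0885]
ee_rot: [0.635, 3.076, 0.001]
ft_force: [-1.5, -1.6, 1.2]
gripper_width: 0.55
```

```bash
python3 - <<'E'
from h import *
import cv2
s=manip.observe()
print(s["time"],s["tool_pos"],s["joint_pos"],s["ft_force"])
cv2.imwrite("pics/f_wrist.png",manip.camera("wrist"))
im=manip.camera("scene")[100:260,280:480]; cv2.imwrite("pics/f_scene.png",cv2.resize(im,None,fx=3.5,fy=3.5))
E
```

```text
4.5 [0.46449574 0.16827301 0.08845109] [ 6.76923357e-01  3.37864413e-01 -5.06822231e-01 -5.37546935e-05
 -7.25493320e-01 -2.65498308e+00] [-1.53037928 -1.58553612  1.18344622]
```

View pics/f_scene.png

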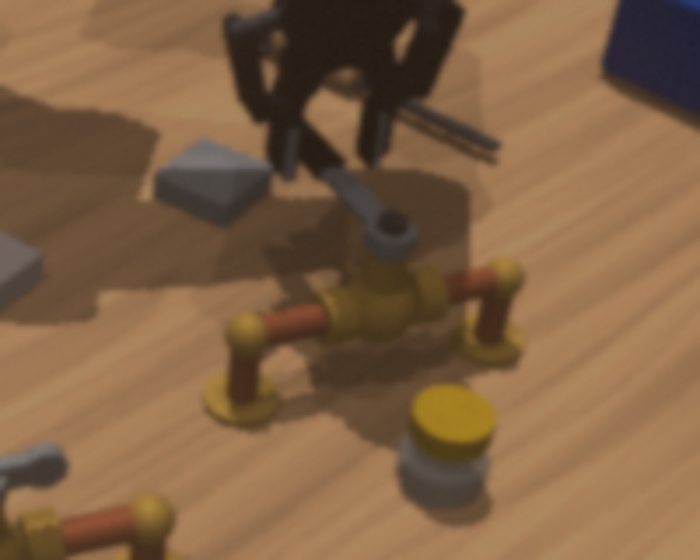

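View pics/f_wrist.png

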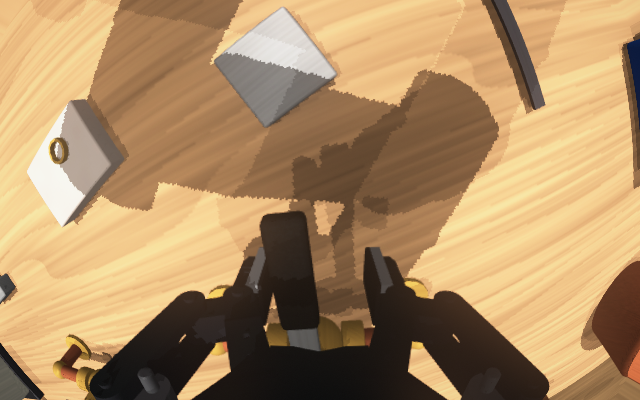

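Not at the stop yet: contact is light, and the lever lags the tool by several degrees. I'll push on in small steps and watch the force.

Request:
jog_arm:
  plan:
    - [0, 0, -0.044, 0.19, 0.37, 0, 0.55]
    - [0, 0, -0.087, 0.4, 0.72, 0, 0.55]
    - [0, 0, -0.087, 0.4, 0.72, 0, 0.55]

```text
time: 4.9
tool_pos: [0.4675, 0.1727, 0.0879]
ee_rot: [-0.768, -3.044, 0.009]
ft_force: [-1.3, -8.8, 4.7]
gripper_width: 0.553
```

Request:
jog_arm:
  plan:
    - [0, 0, -0.044, 0.22, 0.36, 0, 0.55]
    - [0, 0, -0.044, 0.22, 0.36, 0, 0.55]

```text
time: 5.1
tool_pos: [0.4681, 0.1723, 0.0875]
ee_rot: [-0.833, -3.024, 0.023]
ft_force: [1.3, -21.3, 7.7]
gripper_width: 0.55
```

The tool has stopped advancing and the force has risen to 21 N, so the lever should be on its stop. I'll back off to centre and lift out.

Request:
jog_arm:
  plan:
    - [0, 0, 0.05, -0.3, -0.6, 0, 0.55]
    - [0, 0, 0.1, -0.7, -1.2, 0, 0.55]
    - [0, 0, 0.13, -0.9, -1.6, 0, 0.55]
    - [0, 0, 0.13, -0.9, -1.6, 0, 0.55]

```text
time: 5.5
tool_pos: [0.4625, 0.1631, 0.0882]
ee_rot: [0.638, 3.074, 0.004]
ft_force: [0.6, -0.3, -0.5]
gripper_width: 0.547
```

```bash
python3 - <<'E'
from h import *
import cv2
s=manip.observe()
print(s["time"],s["tool_pos"],s["joint_pos"],s["ft_force"])
cv2.imwrite("pics/g_wrist.png",manip.camera("wrist"))
im=manip.camera("scene")[100:260,280:480]; cv2.imwrite("pics/g_scene.png",cv2.resize(im,None,fx=3.5,fy=3.5))
E
```

```text
5.5 [0.46247827 0.16311085 0.08818543] [ 6.71088951e-01  3.32091855e-01 -5.17504240e-01  2.50060922e-04
 -7.18066177e-01 -2.65139234e+00] [ 0.59973697 -0.3027422  -0.46099489]
```

View pics/g_scene.png

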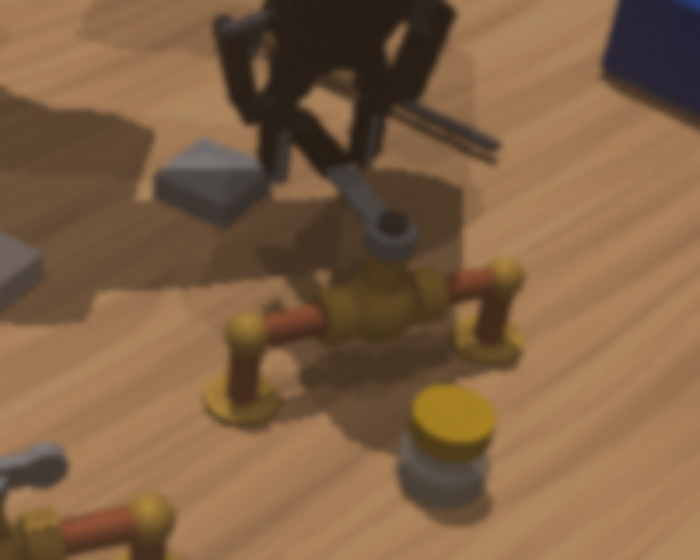

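View pics/g_wrist.png

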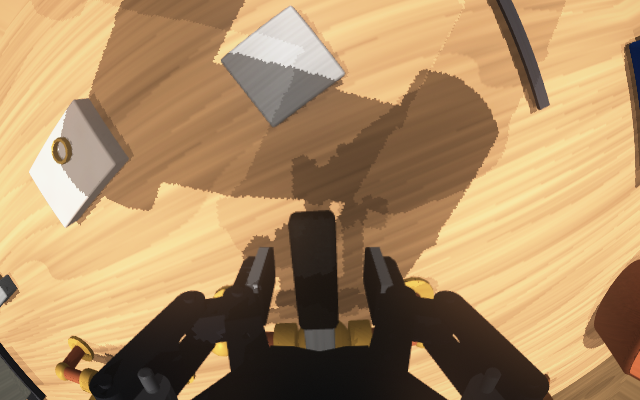

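The sleeve stands free between the pads, with columns 290-338 between fingers at 270 and 366, and the force is near zero. Lifting and moving clear.

Request:
jog_arm:
  plan:
    - [0, 0, 0, 0, 0.1, 3, 0.55]
    - [0, 0, 0, 0, 0.1, 7, 0.55]
    - [0, 0, 0, 0, 0.1, 12, 0.55]
    - [0, 0, 0, 0, 0.1, 16, 0.55]
    - [0, 0, 0, -4, 3, 18, 0.55]
    - [0, 0, 0, -7, 7, 18, 0.55]
    - [0, 0, 0, -7, 11, 18, 0.55]
    - [0, 0, 0, -7, 11, 18, 0.55]

```text
time: 6.4
tool_pos: [0.3916, 0.2771, 0.2682]
ee_rot: [0.632, 3.076, 0.006]
ft_force: [-0.0, -0.8, -0.2]
gripper_width: 0.545
```

```bash
python3 - <<'E'
from h import *
import cv2
s=manip.observe()
print(s["time"],s["tool_pos"],s["ft_force"])
cv2.imwrite("pics/h_wrist.png",manip.camera("wrist"))
im=manip.camera("scene");sc=im[130:330,200:440]; cv2.imwrite("pics/h_scene.png",cv2.resize(sc,None,fx=3,fy=3))
im=manip.camera("side");sc=im[130:350,240:400]; cv2.imwrite("pics/h_side.png",cv2.resize(sc,None,fx=2.7,fy=2.7))
c=np.array([.5492,.1275])
for cam in ("scene","side"):
    for d in manip.place_of(cam,"lever_grip"):
        g=np.array(d["centre"][:2]);print(cam,d["confidence"],d["centre"],np.degrees(np.arctan2(*(g-c)[::-1])))
E
```

```text
6.4 [0.39156702 0.27713894 0.26819555] [-0.03952901 -0.84007136 -0.19263358]
scene 0.96 [0.4605, 0.1642, 0.1024] 157.5224674112247
side 0.72 [0.4534, 0.1598, 0.1037] 161.36791289507727
```

View pics/h_scene.png

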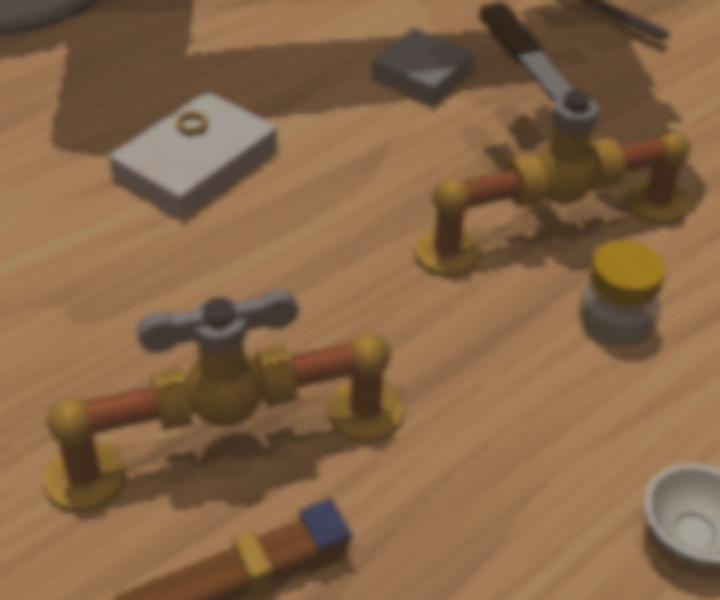

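View pics/h_side.png

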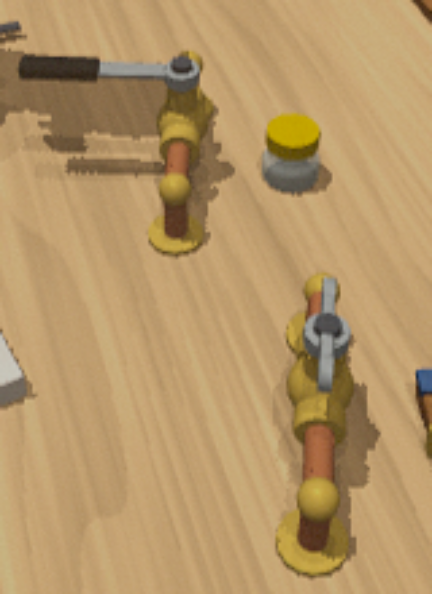

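Both cameras put the lever at 157.5° and 161.4°, against about 159° expected for closed. The butterfly wings still lie along their pipe, and the arm is clear.

```bash
python3 - <<'E'
from station import manip
print(manip.close_job())
E
```

```text
the job is handed in; nothing more can be done
None
```

The torch gas valve is shut, and I handed the job in at about 6.6 s of the 35 s allowed. I straddled the long lever's sleeve with half-open fingers and swept it clockwise about the hub. At the stop the tool stopped advancing and the force rose to about 21 N. I then backed off, lifted out and moved the arm away.

**Lever:** The scene camera put it at 157.5° and the side camera at 161.4°. My own measurement of the pipe direction puts closed at about 159°, so both are within about 2.5° against the 11° allowed. The two cameras differ by about 4°, which fits the roughly 4 mm position accuracy.

**Butterfly valve:** I never touched it, and its wings still lie along its pipe in both pictures.

**Contact:** The measured wrist force was under 1 N at the end, with the tool well clear of everything. No check failed.

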